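# Swap the tins: roll the blue one back into store, let the red one out

### The job

The cook needs the red tin now and not the blue one. With a fingertip, push the blue tin that lies out at the front of its sloping rack up the lane until the spring tongue stands up behind it and keeps it from rolling back, and on the other rack press down the orange tab, so that the red tin rolls by itself down to the front lip, and let the tab come up again. Pick up no tin, do not touch the red one, and leave everything else standing where it is.

Things in the scene. Friction and masses are not known exactly. Their poses are not given: they have to be found in the camera images.
- rack_blue: Rack of the blue tins: dark grey sheet-steel gutter on wire legs, fixed; one blue tin lies out at its lip, one is in store behind its tongue. Origin on the worktop under it, x to its back. Both racks are alike; either stands on the left. Side walls stand 22 mm above the lane floor, the back plate 42 mm. Front lip: two tabs 17 mm high with a 42 mm wide finger gap between them.
- rack_red: Rack of the red tins: dark grey sheet-steel gutter on wire legs, fixed; its one red tin is in store, nothing lies at the lip. Origin on the worktop under it, x to its back. Both racks are alike; either stands on the left. Side walls stand 22 mm above the lane floor, the back plate 42 mm. Front lip: two tabs 17 mm high with a 42 mm wide finger gap between them.
- lane_blue: Lane floor of the blue rack, rising 9 degrees to the back. Origin: middle of its front edge at the lip's inner face, 20 mm above the worktop; x up along the floor, y left across it, z square to it. 75 mm wide inside, back plate at x = 184 mm. A tin at the lip has its axis at x = 25, one kept by the tongue at x = 98, z = 27 mm; two kept tins have 5 mm play to the back.
- lane_red: Lane floor of the red rack, rising 9 degrees to the back. Origin: middle of its front edge at the lip's inner face, 20 mm above the worktop; x up along the floor, y left across it, z square to it. 75 mm wide inside, back plate at x = 184 mm. A tin at the lip has its axis at x = 25, one kept by the tongue at x = 98, z = 27 mm; two kept tins have 5 mm play to the back.
- tip_blue (a point): Tip of the blue rack's spring tongue, 24 mm wide in the lane's middle: hinged at lane x = 34 mm, it slopes up to the tip at x = 74, 14 mm above the floor. A tin pushed up presses it flat and, once past, it springs up behind; short of that the tin rolls back to the lip. Fingertips lower than 16 mm above the floor there hold it down; at 20 to 25 mm they do not.
- tip_red (a point): Tip of the red rack's spring tongue, 24 mm wide in the lane's middle: hinged at lane x = 34 mm, it slopes up to the tip at x = 74, 14 mm above the floor. A tin pushed up presses it flat and, once past, it springs up behind; short of that the tin rolls back to the lip. Fingertips lower than 16 mm above the floor there hold it down; at 20 to 25 mm they do not.
- blue_tin: The tin to be put back, out at the lip at the start. Lacquered blue tin with a broad cream band and steel ends, diameter 54 mm, 70 mm long, about 240 g, lying across the lane and free to roll. Origin at its centre; y is its axis (x and z turn as it rolls).
- blue_stock: The blue tin already in store, resting against the tongue; it is pushed on up the lane by the other. Lacquered blue tin with a broad cream band and steel ends, diameter 54 mm, 70 mm long, about 240 g, lying across the lane and free to roll. Origin at its centre; y is its axis (x and z turn as it rolls).
- red_tin: The tin wanted out, in store behind the tongue at the start. Lacquered red tin with a broad cream band and steel ends, diameter 54 mm, 70 mm long, about 240 g, lying across the lane and free to roll. Origin at its centre; y is its axis (x and z turn as it rolls).
- tongue_blue (a joint): Angle of the spring tongue of the blue rack with its tab, rad: 0 standing up, 0.37 pressed flat. The spring brings it back to 0; at the tab it takes 1 to 2 N, and it is firm at the end.
- tongue_red (a joint): Angle of the spring tongue of the red rack with its tab, rad: 0 standing up, 0.37 pressed flat. The spring brings it back to 0; at the tab it takes 1 to 2 N, and it is firm at the end.
- tab_blue (a point): Middle of the top of the blue rack's orange thumb tab, 30 x 26 mm, right of its side wall (lane frame x 74, y -70, z 24 mm), 55 mm above the worktop. One piece with the tongue: it swings about lane x 34, z -6 mm; at 0.37 rad it is 16 mm lower and 8 mm farther up the lane, the tongue lies flat, and the tin rolls out within a second, passing 22 mm beside the tab, its top 50 mm above it.
- tab_red (a point): Middle of the top of the red rack's orange thumb tab, 30 x 26 mm, right of its side wall (lane frame x 74, y -70, z 24 mm), 55 mm above the worktop. One piece with the tongue: it swings about lane x 34, z -6 mm; at 0.37 rad it is 16 mm lower and 8 mm farther up the lane, the tongue lies flat, and the tin rolls out within a second, passing 22 mm beside the tab, its top 50 mm above it.
- salt_shaker: Bystander, loose. Salt shaker, clear with grey top, 44 mm across, 90 mm high. Origin at the centre of its underside.
- egg_cup: Bystander, loose. White egg cup, 52 mm across, 45 mm high. Origin at the centre of its underside.
- green_mug: Bystander, loose. Green and white mug, 78 x 116 x 101 mm high. Origin at the centre of its underside.
- glass: Bystander, loose. Clear tumbler, 70 mm across, 91 mm high. Origin at the centre of its underside.
- packet: Bystander, loose. Green tea packet standing on edge, 16 x 52 x 64 mm high. Origin at the centre of its underside.

How it is judged:
By the outcome, as a careful person would: the job done as asked, in the order asked, and still so for the second after the job is handed in, with the robot touching nothing.
It also fails if it takes over 48 s, if anything falls off the work surface, if the arm or the gripper's body presses on something with over 40 N, if the wrist force passes 120 N, or if a joint passes its speed limit or range.

### The arm

A 6-joint arm with a two-finger parallel gripper is mounted at the origin on a cart in front of the work surface, level with it; the furniture and walls round the work are solid. World frame = base frame: x ahead of the robot, y to its left, z up, the work surface at z = 0. Lengths are in m, angles in rad, forces in N, time in s.
With the tool pointing down it reaches from about 0.35 to 0.775 m from the base axis. Payload 7.3 kg.
Tool frame: the origin (TCP) lies at the centre of the arm's flange, where the gripper is bolted on; the fingertips stand 178 mm ahead of it and the grasp point (between the pads) lies 159 mm ahead of it (tip_extent is the distance from the TCP to the fingertips, in m); z points along the fingers, y is the line along which they close (so a half turn about z gives the same grasp; the last joint's range is limited). The gripper opens to 92 mm and grips with 3 to 60 N. Pads are 19 mm wide; open, the fingers measure 130 mm over their backs; the gripper's body (75 mm by 190 mm) begins 47 mm behind the grasp point.
Start: joints at [1.008, 0.342, 1.524, -0, 1.275, -0.146], TCP at [0.213, 0.48, 0.405] pointing down, gripper open.
Joint ranges: [-2.53, 2.53], [-0.77, 2.02], [0.04, 2.7], [-1, 4.14], [0.28, 2.66], [-3.11, 3.11]. Speed limits (rad/s): [2.57, 2.57, 3.14, 3.14, 3.14, 3.14].

### API

Orientations are given as [roll, pitch, yaw] about the fixed x, y, z axes, in that order (R = Rz(yaw) Ry(pitch) Rx(roll)).
In Python, from cell import * gives the robot as it stands.
- The arm moves only by the tool arm_command, never from a script. Its arguments are lists of equal length, an entry for each row: "xyz": the shift along the world's x, y, z in mm, a list of three; "spin": the turn about the world's z in degrees. In form: {"xyz": [[tx, ty, tz], ...], "spin": [spin, ...]}. A call has 1 to 20 rows; each row shifts and turns the commanded pose from where the row before left it; what a row does not reach is not made up. A row lasts 1/10 s, in which the tool goes at most 50 mm and 8.59 degrees, less where a joint would pass 70% of its speed; a pose out of reach is approached as far as the arm can. A call with a gripper value outside its range is refused whole. "jaw" is the opening, from -1 (shut) to 1 (fully open), set as the call begins (left out, the last holds). The fingers move at their own pace and stop on an object; "squeeze" is the grip in N (left out, the last holds). Time passes only in rows, so rows that do not move let the fingers close. It gives the time, the measured TCP pose, the force, the opening and the grip force at its end, in the units of the state.
- observe(): the state, without advancing time (a new reading comes with each control period).
- read_camera(name): name is "side" or "top"; returns a dict with "img" (480x640x3 uint8, red, green, blue), "depth" (480x640 float32, m along the optical axis (not along the pixel's ray), 0 where there is no reading), "fx", "fy", "cx", "cy" (pixels), "world_from_camera" (4x4, takes a point from camera to world coordinates). Camera axes: x right, y up, looking along -z (the intrinsics and any distortion apply to the point x, -y, -z); pixel columns grow to the right and rows downward; lengths in m; the calibration is good to about 2 mm. A picture is of the moment at which its call begins.
- hand_in(): hands the job in; it is judged then, once.
The state is a dict: "time": time; "qpos": joint angles; "qvel": joint speeds; "joint_efforts": joint torques, N m; "tool_pos": TCP position; "tool_rot": TCP orientation; "contact_force": force on the tool from outside, world axes, zero at the start; "torque": the same for the moment, N m; "opening": finger opening in m; "grip_force": force on a finger pad.
Only numpy, scipy, OpenCV 4.12 (cv2) and the standard library are available. Lean on these libraries where they do the work, as an engineer would, in place of code of your own. Each camera call takes 0.05 s, during which the arm holds its last target. There are 200 camera calls.

## Working session

There is one attempt and no reset: what is moved stays moved. The work goes in short steps, Python scripts to look and compute and a tool call to move; the robot and the scene stay as the last step left them, time stands still between calls to the robot, and variables do not carry over. Pictures are saved under pics/ and viewed, at most 10 in all, crops included, and the job is handed in when it is done.

Besides the shell and the picture viewer there is one more tool, called after "Call:" in YAML: its name, and indented under it one key for each argument. arm_command: Moves the arm, as the interface text tells. Its arguments: {"type":"object","properties":{"xyz":{"type":"array","items":{"type":"array","items":{"type":"number"}}},"spin":{"type":"array","items":{"type":"number"}},"jaw":{"type":"number"},"squeeze":{"type":"number"}},"required":["xyz","spin"]}

```bash
mkdir -p pics
cat > h.py <<'E'
from cell import *
import numpy as np, cv2
def snap(n,f):
    c=read_camera(n); cv2.imwrite('pics/'+f+'.png',c['img'][:,:,::-1]); np.savez(f'/tmp/{f}.npz',**{k:np.array(v) for k,v in c.items()}); return c
def world(c,u,v,r=1):
    p=c['depth'][v-r:v+r+1,u-r:u+r+1]; d=np.median(p[p>0])
    q=np.array([(u-c['cx'])/c['fx']*d,-(v-c['cy'])/c['fy']*d,-d,1]); return (c['world_from_camera']@q)[:3]
E
python3 -c "
from h import *
snap('top','t0');snap('side','s0');print(observe())"
```

```text
{'time': 0.1, 'qpos': array([ 1.00798317e+00,  3.42640463e-01,  1.52487362e+00, -6.84156381e-06,
        1.27541461e+00, -1.46001268e-01]), 'qvel': array([-0.00092112, -0.00411541, -0.00128793, -0.00052162,  0.00060914,
       -0.00011698]), 'joint_efforts': array([ 1.49301395e-03, -4.32006884e+01, -2.44693208e+01,  7.20381830e-02,
        5.26355300e-02, -1.54332389e-05]), 'tool_pos': array([0.21246636, 0.47996565, 0.40413755]), 'tool_rot': array([-3.14026988e+00, -1.87897863e-04,  2.72478264e+00]), 'contact_force': array([-0.24476888, -0.22677465, -0.12145785]), 'torque': array([0.01470332, 0.03595029, 0.03605711]), 'grip_force': 0.0, 'opening': 0.09181597693995582}
```

View pics/t0.png

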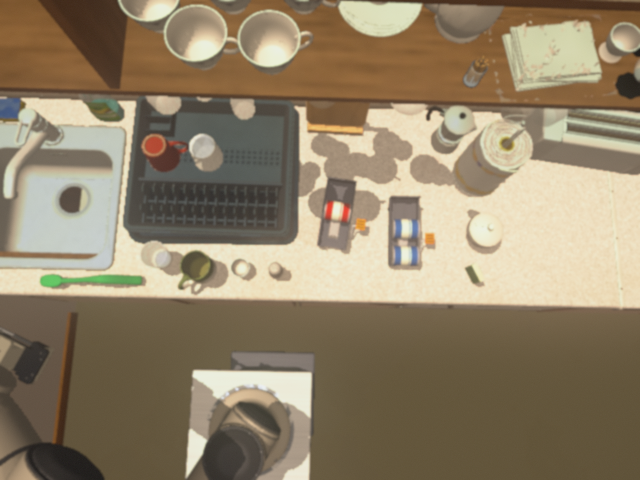

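View pics/s0.png

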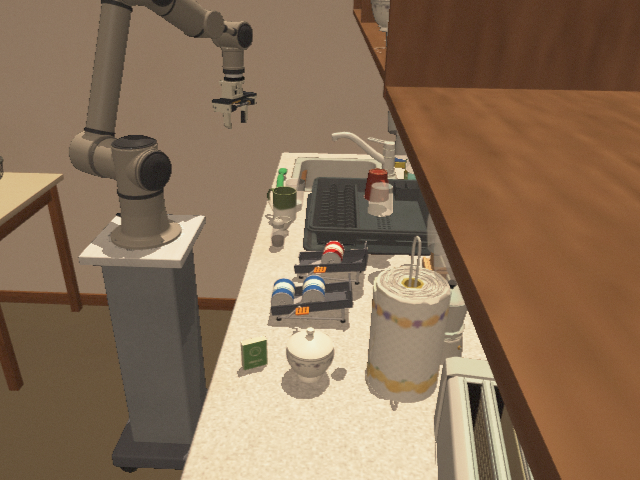

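The racks are near (338,213) for red, left, and (405,232) for blue, right. The tabs are at about (361,225) and (430,240). I'll enlarge both views.

```bash
python3 -c "
import cv2
a=cv2.imread('pics/t0.png')[170:280,310:450];cv2.imwrite('pics/t0c.png',cv2.resize(a,(770,605))[:600])
a=cv2.imread('pics/s0.png')[230:330,260:380];cv2.imwrite('pics/s0c.png',cv2.resize(a,(720,600)))
import numpy as np
from h import world
c=dict(np.load('/tmp/t0.npz'))
print(c['world_from_camera'].round(3),c['fx'],c['cx'],c['cy'])
for n,u,v in [('table',375,260),('redtab',361,225),('bluetab',430,240),('red',338,211),('blue',405,255),('bstock',405,228),('shelf',300,85),('egg',242,268),('salt',276,270),('packet',473,273),('bowl',485,230)]: print(n,world(c,u,v).round(4))
"
```

```text
[[ 0.02   0.981 -0.192  0.256]
 [-0.999  0.025  0.023 -0.146]
 [ 0.027  0.192  0.981  1.362]
 [ 0.     0.     0.     1.   ]] 487.5234327506253 320.21304501653105 236.77923246523338
table [ 0.4591 -0.3343  0.0013]
redtab [ 0.5468 -0.2881  0.0578]
bluetab [ 0.5102 -0.4786  0.0544]
red [ 0.5768 -0.2224  0.089 ]
blue [ 0.4631 -0.4044  0.0776]
bstock [ 0.5346 -0.4031  0.0891]
shelf [ 0.6606 -0.1249  0.6102]
egg [0.4257 0.037  0.0166]
salt [ 0.4133 -0.0619  0.0894]
packet [ 0.4228 -0.5968  0.0466]
bowl [ 0.5333 -0.6173  0.0952]
```

View pics/t0c.png

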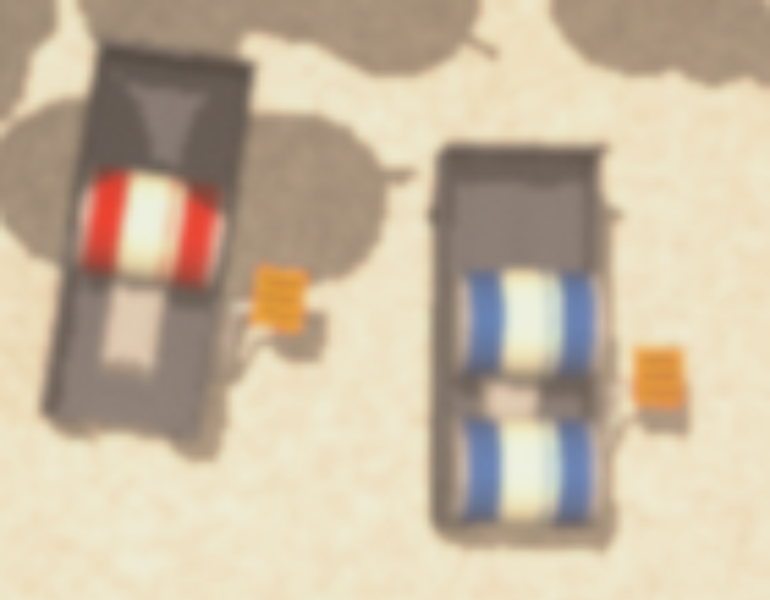

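Blue rack: the tins are square to the rack, which is nearly parallel to world x. The red rack is turned by about 10°, and its lane is free at the lip. Next I'll fit the lane frames.

```bash
cat > fit.py <<'E'
from h import *
def cloud(f):
    c=dict(np.load(f'/tmp/{f}.npz')); d=c['depth']; v,u=np.indices(d.shape)
    P=np.stack([(u-c['cx'])/c['fx']*d,-(v-c['cy'])/c['fy']*d,-d,np.ones_like(d)],-1)@c['world_from_camera'].T
    return c['img'].astype(int),cv2.cvtColor(c['img'],cv2.COLOR_RGB2HSV).astype(int),P[...,:3],d>0
if __name__=='__main__':
  for f in ['t0','s0']:
    I,H,P,ok=cloud(f)
    for n,(x0,x1,y0,y1) in dict(red=(.46,.70,-.32,-.15),blue=(.42,.66,-.51,-.34)).items():
        box=ok&(P[...,0]>x0)&(P[...,0]<x1)&(P[...,1]>y0)&(P[...,1]<y1)
        org=box&(H[...,0]>8)&(H[...,0]<22)&(H[...,1]>170)&(P[...,2]>.04)
        print(f,n,'tab',P[org].mean(0).round(4),org.sum())
        dark=box&(H[...,2]<125)&(H[...,1]<80)&(P[...,2]>.022)&(P[...,2]<.1)
        q=P[dark]; print('  rack',cv2.minAreaRect((q[:,:2]*1000).astype(np.float32)),dark.sum())
        hue=((H[...,0]<6)|(H[...,0]>174)) if n=='red' else ((H[...,0]>95)&(H[...,0]<125))
        t=box&hue&(H[...,1]>130)&(P[...,2]>.04); k,lab,st,_=cv2.connectedComponentsWithStats(t.astype(np.uint8))
        for i in range(1,k):
            if st[i,4]>15: m=lab==i; print('  tinpatch',P[m].mean(0).round(4),P[m][:,2].max().round(4),st[i,4])
E
python3 fit.py
```

```text
t0 red tab [ 0.5502 -0.2862  0.0571] 67
  rack ((582.3690185546875, -220.01446533203125), (80.10285949707031, 182.0032958984375), 81.90709686279297) 638
  tinpatch [ 0.5819 -0.1976  0.0849] 0.0963 94
  tinpatch [ 0.5739 -0.2423  0.0852] 0.0991 87
t0 blue tab [ 0.5141 -0.4755  0.0569] 55
  rack ((534.8436279296875, -405.7599182128906), (188.20335388183594, 78.23177337646484), 0.21339216828346252) 264
s0 red tab [ 0.5503 -0.2885  0.0557] 63
  rack ((580.5181884765625, -220.51283264160156), (92.98566436767578, 188.96485900878906), 82.33440399169922) 1108
  tinpatch [ 0.5895 -0.1962  0.085 ] 0.0911 42
  tinpatch [ 0.5836 -0.2411  0.0832] 0.0908 57
s0 blue tab [ 0.5175 -0.4781  0.0617] 92
  rack ((536.2979736328125, -410.4261779785156), (97.57633972167969, 188.94406127929688), 89.74810791015625) 1303
  tinpatch [ 0.5385 -0.382   0.0863] 0.0914 33
  tinpatch [ 0.467  -0.3814  0.0747] 0.0794 32
  tinpatch [ 0.5379 -0.427   0.0864] 0.0927 45
  tinpatch [ 0.4679 -0.4274  0.0746] 0.0786 46
```

View pics/s0c.png

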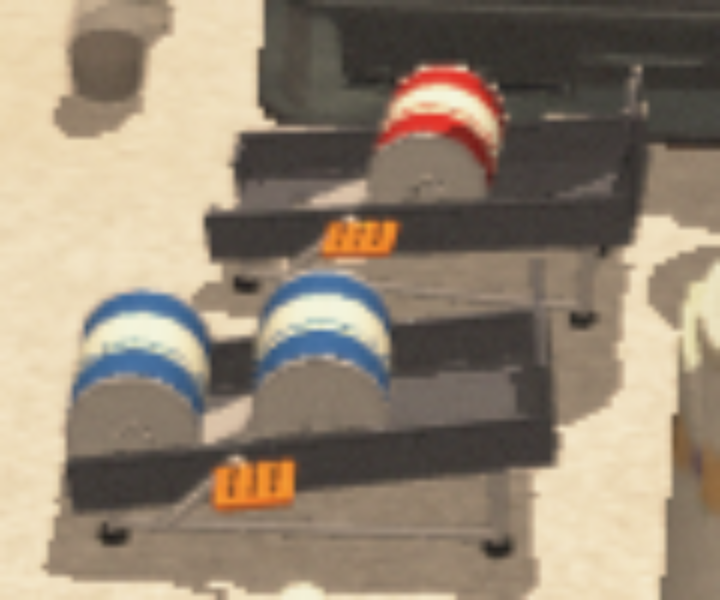

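Call:
arm_command:
  xyz:
    - [20,-40,0]
    - [20,-40,0]
    - [20,-40,0]
    - [20,-40,0]
    - [20,-40,0]
    - [20,-40,0]
    - [20,-40,0]
    - [20,-40,0]
    - [20,-40,0]
    - [10,-40,0]
    - [0,-40,0]
    - [0,-40,0]
    - [0,-40,0]
    - [0,-40,0]
    - [0,-40,0]
    - [0,-40,0]
    - [0,-40,0]
    - [0,-40,0]
    - [0,-40,0]
    - [0,-40,0]
  spin: [2.4,2.4,2.4,2.4,2.4,2.4,2.4,2.4,2.4,2.4,0,0,0,0,0,0,0,0,0,0]
  jaw: -1

```text
time: 2.1
tool_pos: [0.4021, -0.3216, 0.4044]
tool_rot: [3.141, -0.0, -3.14]
contact_force: [0.8, 0.2, 0.3]
opening: 0.0002
grip_force: 0.0
```

Call:
arm_command:
  xyz:
    - [0,-40,0]
    - [0,-44,-20]
    - [0,0,-40]
    - [0,0,-40]
    - [0,0,-40]
    - [0,0,-25]
    - [0,0,-15]
    - [0,0,-4]
    - [0,0,0]
    - [0,0,0]
  spin: [0,0,0,0,0,0,0,0,0,0]

```text
time: 3.1
tool_pos: [0.4027, -0.4042, 0.2216]
tool_rot: [-3.141, 0.001, -3.139]
contact_force: [0.1, 0.1, -0.8]
opening: 0.0006
grip_force: 0.0
```

```bash
python3 -c "
from h import *
snap('side','s1'); print(observe()['tool_pos'])
a=cv2.imread('pics/s1.png')[190:340,230:400];cv2.imwrite('pics/s1c.png',cv2.resize(a,(680,600)))"
```

```text
[ 0.40278062 -0.40423186  0.22187341]
```

View pics/s1c.png

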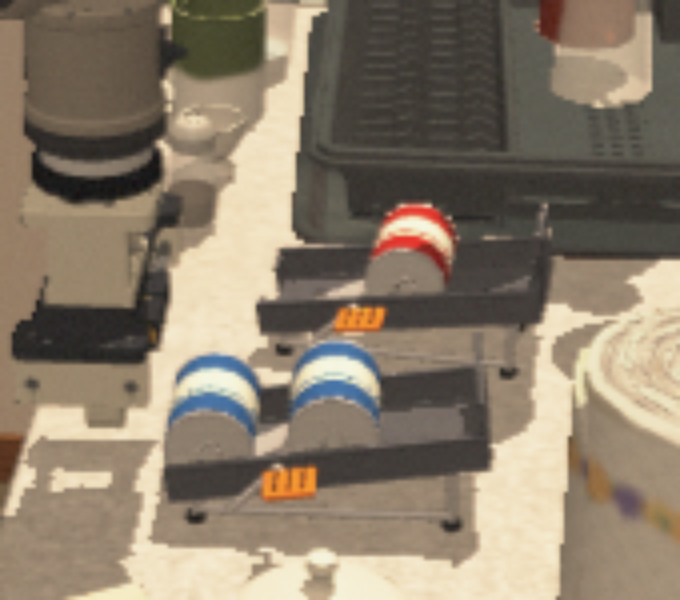

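Gripper stands in front of the blue rack (tip near (105,425) in the crop), clear of everything. Now the push up the slope.

Call:
arm_command:
  xyz:
    - [12,0,0]
    - [12,0,-1]
    - [10,0,1]
    - [10,0,1.6]
    - [10,0,1.6]
    - [10,0,1.6]
    - [10,0,1.6]
    - [8,0,1.3]
    - [6,0,1]
    - [5,0,0.8]
    - [4,0,0.6]
    - [0,0,0]
    - [0,0,0]
  spin: [0,0,0,0,0,0,0,0,0,0,0,0,0]

```text
time: 4.45
tool_pos: [0.4998, -0.4039, 0.2307]
tool_rot: [3.142, 0.001, -3.139]
contact_force: [-0.8, 0.1, -0.2]
opening: 0.0001
grip_force: 0.0
```

```bash
python3 -c "
from h import *
print(observe()['tool_pos'],observe()['contact_force'])
snap('side','s2'); 
a=cv2.imread('pics/s2.png')[190:340,230:400];cv2.imwrite('pics/s2c.png',cv2.resize(a,(680,600)))"
```

```text
[ 0.4997726  -0.40385006  0.23070993] [-0.8293658   0.13836254 -0.17100957]
```

View pics/s2c.png

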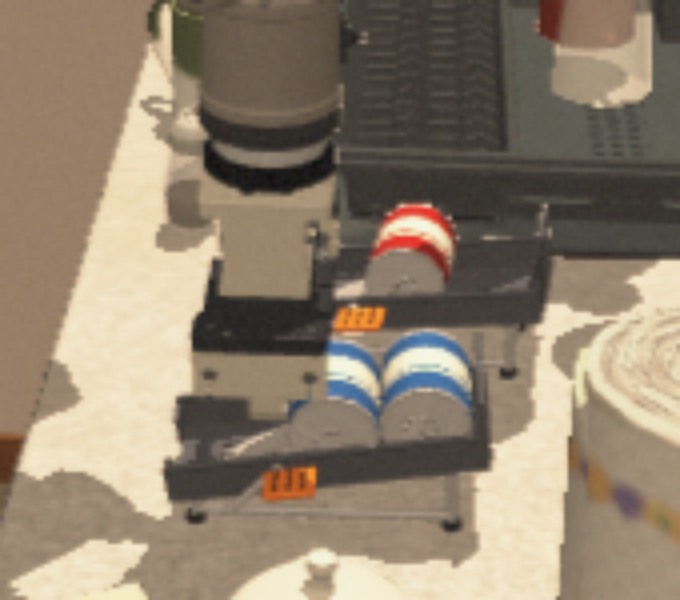

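Both blue tins are up the lane, the front one centred near (335,390), the finger still behind it at about x≈96. A few mm more are needed.

Call:
arm_command:
  xyz:
    - [2,0,0.3]
    - [2,0,0.3]
    - [1.5,0,0.3]
    - [0,0,0]
    - [0,0,0]
  spin: [0,0,0,0,0]

```text
time: 5.0
tool_pos: [0.505, -0.4039, 0.2318]
tool_rot: [-3.142, 0.0, -3.14]
contact_force: [-1.4, 0.0, 1.6]
opening: 0.0001
grip_force: 1.0
```

Call:
arm_command:
  xyz:
    - [1,0,0.2]
    - [0,0,0]
    - [0,0,0]
  spin: [0,0,0]

```text
time: 5.3
tool_pos: [0.5055, -0.404, 0.2318]
tool_rot: [3.141, -0.002, -3.14]
contact_force: [-5.1, 0.0, 1.6]
opening: 0.0004
grip_force: 2.5
```

```bash
cat > st.py <<'E'
import sys; from fit import *
f=sys.argv[1]; snap('side',f); I,H,P,ok=cloud(f)
box=ok&(P[...,0]>.42)&(P[...,0]<.68)&(P[...,1]>-.51)&(P[...,1]<-.15)
m=lambda a:P[a].mean(0).round(4)
o=box&(H[...,0]>8)&(H[...,0]<22)&(H[...,1]>170)&(P[...,2]>.03)
print('tabs blue',m(o&(P[...,1]<-.4)),'red',m(o&(P[...,1]>-.4)))
for n,hue in (('b',(H[...,0]>95)&(H[...,0]<125)),('r',((H[...,0]<6)|(H[...,0]>174)))):
    k,lab,s,_=cv2.connectedComponentsWithStats((box&hue&(H[...,1]>130)&(P[...,2]>.04)).astype(np.uint8))
    for i in range(1,k):
        if s[i,4]>15: print(n,m(lab==i),s[i,4])
s=observe();print(s['time'],s['tool_pos'],s['contact_force'])
E
python3 st.py s3
```

```text
tabs blue [ 0.5176 -0.4747  0.0597] red [ 0.5526 -0.2872  0.0557]
b [ 0.5952 -0.382   0.0958] 38
b [ 0.5513 -0.3822  0.0877] 19
b [ 0.5943 -0.4265  0.0946] 49
b [ 0.5526 -0.4275  0.0873] 25
r [ 0.5896 -0.1971  0.0852] 41
r [ 0.5833 -0.2415  0.0834] 59
5.35 [ 0.50554695 -0.40402864  0.23186271] [-4.7282526  -0.51711086  1.80184197]
```

The force has risen to 5 N, so the tins are at the back plate, and the tab is up. Backing off and checking.

Call:
arm_command:
  xyz:
    - [-3,0,0]
    - [-5,0,0]
    - [-15,0,0]
    - [-25,0,0]
    - [-30,0,0]
    - [-30,0,5]
    - [0,0,30]
    - [0,0,0]
    - [0,0,0]
    - [0,0,0]
  spin: [0,0,0,0,0,0,0,0,0,0]

```text
time: 6.35
tool_pos: [0.3981, -0.4037, 0.2664]
tool_rot: [3.141, -0.0, -3.139]
contact_force: [0.7, 0.4, 0.9]
opening: 0.0005
grip_force: 0.0
```

```bash
python3 st.py s4; python3 -c "
import cv2
a=cv2.imread('pics/s4.png')[190:340,230:400];cv2.imwrite('pics/s4c.png',cv2.resize(a,(680,600)))"
```

```text
tabs blue [ 0.5188 -0.4783  0.0674] red [ 0.5507 -0.2878  0.0554]
b [ 0.5902 -0.3821  0.0945] 32
b [ 0.538  -0.382   0.0865] 32
b [ 0.5892 -0.4266  0.0943] 45
b [ 0.5383 -0.426   0.0857] 49
r [ 0.5895 -0.1959  0.0848] 42
r [ 0.5834 -0.2411  0.0831] 59
6.4 [ 0.39811711 -0.4036049   0.26611154] [ 0.03352431 -0.09277491  0.09461452]
```

View pics/s4c.png

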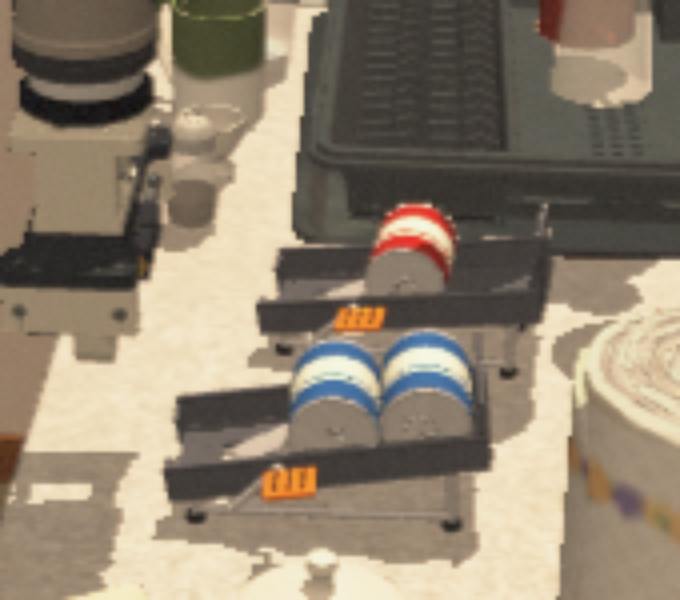

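Blue tin is held by the tongue (front tin at (335,395), tab up at (290,482)). Now over to the red rack's tab.

Call:
arm_command:
  xyz:
    - [0,0,40]
    - [0,0,40]
    - [13,9.4,0]
    - [13,9.4,0]
    - [13,9.4,0]
    - [13,9.4,0]
    - [13,9.4,0]
    - [13,9.4,0]
    - [13,9.4,0]
    - [13,9.4,0]
    - [13,9.4,0]
    - [13,9.4,0]
    - [13,9.4,0]
    - [13,9.4,0]
    - [0,0,-30]
    - [0,0,-30]
    - [0,0,-20]
    - [0,0,0]
    - [0,0,0]
  spin: [0,0,-8.2,-8.2,-8.2,-8.2,-8.2,-8.2,-8.2,-8.2,-8.2,-8.2,-8.2,-8.2,0,0,0,0,0]

```text
time: 8.3
tool_pos: [0.5543, -0.291, 0.2666]
tool_rot: [-3.141, -0.0, 1.427]
contact_force: [-0.3, -0.6, 0.4]
opening: 0.0006
grip_force: 0.0
```

```bash
python3 st.py s5; python3 -c "
import cv2
a=cv2.imread('pics/s5.png')[190:340,230:400];cv2.imwrite('pics/s5c.png',cv2.resize(a,(680,600)))"
```

```text
tabs blue [ 0.5161 -0.4775  0.0556] red [ 0.5507 -0.2882  0.0556]
b [ 0.5914 -0.382   0.0947] 30
b [ 0.5361 -0.3809  0.0874] 18
b [ 0.5893 -0.4265  0.0943] 46
b [ 0.5409 -0.4267  0.0867] 41
r [ 0.5924 -0.2096  0.0919] 37
r [ 0.5894 -0.2471  0.0861] 42
8.35 [ 0.55445014 -0.29122548  0.26760471] [-0.33249749  0.10659657  0.034556  ]
```

View pics/s5c.png

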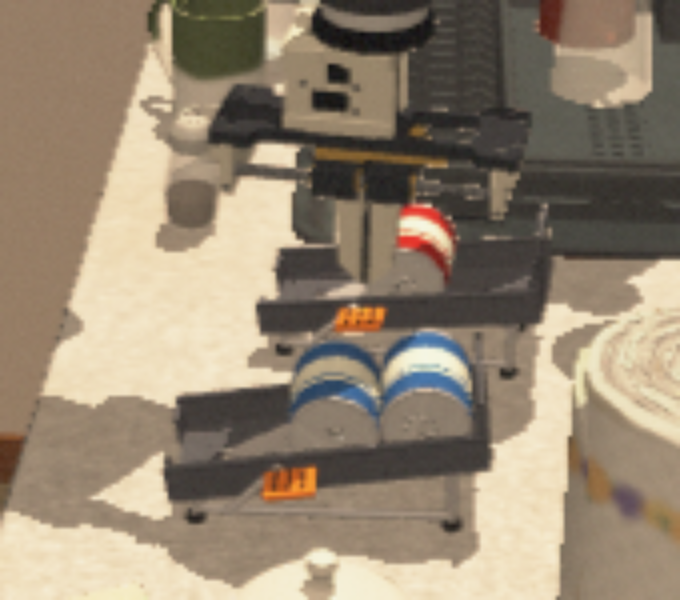

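The fingertips (365,285) stand straight above the red rack's tab (360,318). Pressing down.

Call:
arm_command:
  xyz:
    - [0,0,-15]
    - [0,0,-12]
    - [0,0,-6]
    - [0,0,-5]
    - [0,0,-4]
    - [0,0,-3]
    - [0,0,-1.5]
    - [0,0,0]
    - [0,0,0]
  spin: [0,0,0,0,0,0,0,0,0]

```text
time: 9.25
tool_pos: [0.5544, -0.2913, 0.2211]
tool_rot: [3.14, 0.001, 1.426]
contact_force: [3.1, -0.7, 4.0]
opening: 0.0005
grip_force: 2.5
```

```bash
python3 st.py s6
```

```text
tabs blue [ 0.5162 -0.4776  0.0556] red [ 0.5668 -0.2905  0.0408]
b [ 0.5902 -0.3829  0.095 ] 32
b [ 0.5376 -0.3811  0.0859] 25
b [ 0.59   -0.4264  0.094 ] 48
b [ 0.5387 -0.4258  0.0857] 46
9.3 [ 0.55442465 -0.29134494  0.22113966] [ 3.05122592 -1.75268076  3.57228644]
```

Call:
arm_command:
  xyz:
    - [0,0,-1]
    - [0,0,0]
    - [0,0,0]
    - [0,0,0]
    - [0,0,0]
    - [0,0,0]
    - [0,0,0]
    - [0,0,0]
  spin: [0,0,0,0,0,0,0,0]

```text
time: 10.1
tool_pos: [0.5547, -0.2914, 0.2202]
tool_rot: [3.139, 0.001, 1.426]
contact_force: [5.5, -1.4, 5.1]
opening: 0.0007
grip_force: 3.2
```

```bash
python3 st.py s7; python3 -c "
import cv2
a=cv2.imread('pics/s7.png')[190:340,230:400];cv2.imwrite('pics/s7c.png',cv2.resize(a,(680,600)))"
```

```text
tabs blue [ 0.5162 -0.4778  0.0557] red [ 0.5704 -0.2925  0.0904]
b [ 0.5912 -0.382   0.0948] 32
b [ 0.5336 -0.3815  0.0877] 19
b [ 0.5893 -0.4261  0.094 ] 46
b [ 0.5405 -0.4259  0.0859] 44
r [ 0.5078 -0.2298  0.0979] 17
10.15 [ 0.55465228 -0.29137778  0.22025509] [ 6.23397092 -1.44298808  5.40965132]
```

View pics/s7c.png

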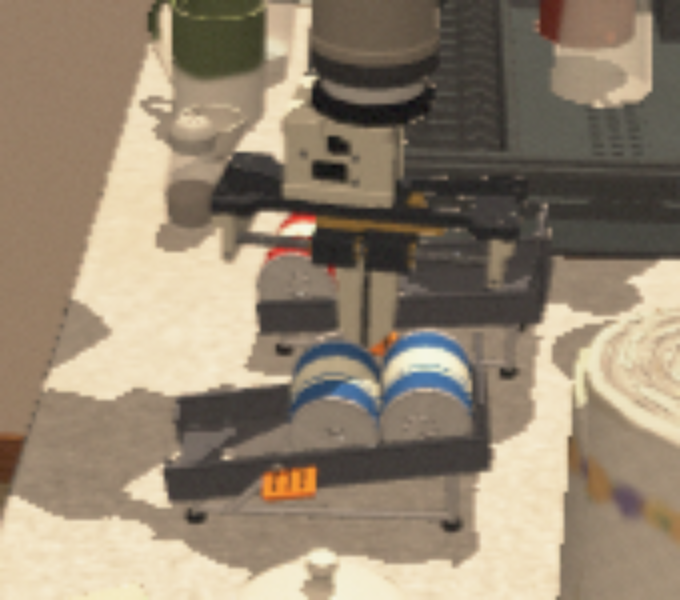

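The red tin has rolled to the lip (295,270). Letting the tab up.

Call:
arm_command:
  xyz:
    - [0,0,6]
    - [0,0,8]
    - [0,0,12]
    - [0,0,25]
    - [0,0,40]
    - [0,0,40]
    - [0,0,40]
    - [-20,0,20]
    - [-30,0,0]
    - [-30,0,0]
    - [-30,0,0]
    - [0,0,0]
    - [0,0,0]
    - [0,0,0]
  spin: [0,0,0,0,0,0,0,0,0,0,0,0,0,0]

```text
time: 11.55
tool_pos: [0.4445, -0.2911, 0.4108]
tool_rot: [3.141, 0.0, 1.426]
contact_force: [-0.2, -0.1, 0.4]
opening: 0.0003
grip_force: 0.0
```

```bash
python3 st.py s8; python3 -c "
import cv2
a=cv2.imread('pics/s8.png')[140:380,200:400];cv2.imwrite('pics/s8c.png',cv2.resize(a,(500,600)))"
```

```text
tabs blue [ 0.5174 -0.4774  0.0615] red [ 0.5503 -0.2873  0.0553]
b [ 0.5897 -0.3817  0.0943] 31
b [ 0.5386 -0.382   0.0867] 31
b [ 0.5893 -0.4261  0.094 ] 46
b [ 0.5378 -0.4264  0.0859] 48
r [ 0.5214 -0.1872  0.0711] 47
r [ 0.5148 -0.233   0.0718] 58
11.6 [ 0.44469865 -0.29110401  0.41050952] [ 0.97516054  0.61210049 -0.20938599]
```

View pics/s8c.png

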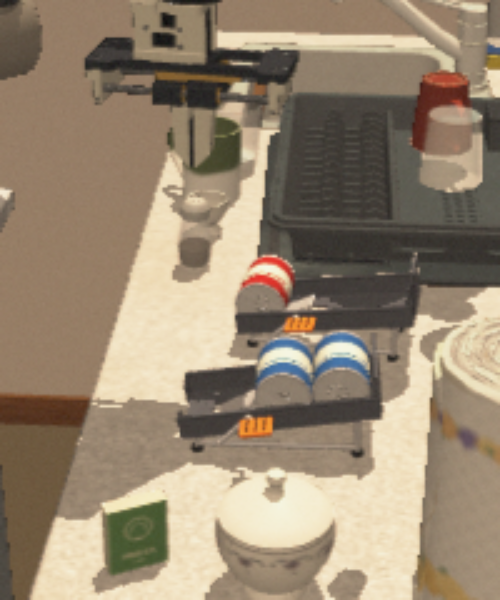

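Red tin is at the lip (265,285), its tab up again (300,323). Both blue tins are held, the bystanders are in place and the arm is clear.

```bash
python3 -c "
from cell import *
print(hand_in())"
```

```text
the job is handed in; nothing more can be done
None
```

The job is handed in: the blue tin is held behind its tongue, the red tin has rolled down to the front lip with its tab up again, and nothing else appears to have moved.

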